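Refit the seat rings and valve caps on the pump ports

TASK

Close the two open pump ports: on each port lay the seat ring of its own size flat and centred on the flange, then stand the valve cap of that size, knob up, flat and centred on the ring. Set the parts down without dropping them, and leave the elbow, the wing nut and the spanner where they lie.

Things in the scene. Friction and masses are not known exactly. Their poses are not given: they have to be found in the camera images.
- large_port: the large pump port, fixed to the bench: an upright steel pipe stub on an aluminium foot plate 100 x 84 x 12 mm, ending in a level, flat round flange face of 60 mm diameter, 90 mm above the bench (dark disc of 36 mm in its middle: the bore, plugged level with the face). A side branch at 36 mm height reaches 80 mm along its +x. Origin on the pipe's axis at the underside of the foot, on the bench (z up); flange centre straight above it
- small_port: the small pump port, fixed to the bench: an upright steel pipe stub on an aluminium foot plate 100 x 84 x 12 mm, ending in a level, flat round flange face of 42 mm diameter, 70 mm above the bench (dark disc of 24 mm in its middle: the bore, plugged level with the face). A side branch at 36 mm height reaches 80 mm along its +x. Origin on the pipe's axis at the underside of the foot, on the bench (z up); flange centre straight above it
- large_ring: the large seat ring, loose, a plain flat steel ring with an open hole: 60 mm outside, 36 mm hole, 16 mm thick, about 220 g, lying flat on the bench. Origin in the centre of its underside, z up
- large_cap: the large valve cap, loose: a solid steel disc of 60 mm diameter, 10 mm thick, with an upright round knob in the middle, 18 mm diameter and 28 mm tall above the disc (38 mm overall); about 270 g; standing on its disc, knob up. Origin in the centre of its flat underside, z along the knob
- small_ring: the small seat ring, loose, a plain flat steel ring with an open hole: 42 mm outside, 24 mm hole, 16 mm thick, about 120 g, lying flat on the bench. Origin in the centre of its underside, z up
- small_cap: the small valve cap, loose: a solid steel disc of 42 mm diameter, 10 mm thick, with an upright round knob in the middle, 18 mm diameter and 28 mm tall above the disc (38 mm overall); about 150 g; standing on its disc, knob up. Origin in the centre of its flat underside, z along the knob
- elbow: bystander, loose: a steel pipe elbow lying on its side, arms 53 mm long, 52 mm high at its flanges. Origin under the bend, on the bench; arms along its -x and +y
- wing_nut: bystander, loose: a brass wing nut, about 55 mm across the wings (along its x), 22 mm high. Origin under its centre, on the bench
- spanner: bystander, loose: a steel spanner 160 mm long lying flat, under 20 mm high; handle along its -x. Origin on the bench, under the middle
Not all that is in view belongs to the job. Leave any blue look-alike of the small_ring alone. Leave any brown look-alike of the small_port alone.

How it is judged:
At the end, for the whole second after the job is handed in: Each port carries, within 10 mm of its axis and lying level (within 0.1 rad), the ring of its own size on the flange and the cap of its own size on that ring (heights within 4 mm), all four released and at rest (horizontal distance between each of large_ring, large_cap and large_port below 0.01 m and z of large_ring in the frame of large_port between 0.086 and 0.094 m and angle between each of large_ring, large_cap, small_ring, small_cap's own z axis and vertical below 0.1 rad and linear speed of each of large_ring, large_cap, small_ring, small_cap below 0.02 m/s and contact force between the fingers and large_ring below 0.2 N and z of large_cap in the frame of large_port between 0.102 and 0.11 m and contact force between the fingers and large_cap below 0.2 N and horizontal distance between each of small_ring, small_cap and small_port below 0.01 m and z of small_ring in the frame of small_port between 0.066 and 0.074 m and contact force between the fingers and small_ring below 0.2 N and z of small_cap in the frame of small_port between 0.082 and 0.09 m and contact force between the fingers and small_cap below 0.2 N); the robot touches nothing.
It fails at once if the elbow is moved more than 20 mm (distance of elbow from where it was at the start of the episode above 0.02 m).
It fails at once if the wing nut is moved more than 20 mm (distance of wing_nut from where it was at the start of the episode above 0.02 m).
It fails at once if the spanner is moved more than 20 mm (distance of spanner from where it was at the start of the episode above 0.02 m).
It fails at once if a ring or cap is dropped (falls freely faster than 0.8 m/s, some 30 mm) ((linear speed of large_ring above 0.8 m/s and contact force between the fingers and large_ring below 0.1 N) or (linear speed of large_cap above 0.8 m/s and contact force between the fingers and large_cap below 0.1 N) or (linear speed of small_ring above 0.8 m/s and contact force between the fingers and small_ring below 0.1 N) or (linear speed of small_cap above 0.8 m/s and contact force between the fingers and small_cap below 0.1 N)).
It also fails if it takes over 104 s, if anything falls off the work surface, if the arm or the gripper's body presses on something with over 40 N, if the wrist force passes 120 N, or if a joint passes its speed limit or range.

ROBOT

A 6-joint arm with a two-finger parallel gripper is mounted at the origin on the work surface. World frame = base frame: x ahead of the robot, y to its left, z up, the work surface at z = 0. Lengths are in m, angles in rad, forces in N, time in s.
With the tool pointing down it reaches from about 0.3 to 0.875 m from the base axis. Payload 6.4 kg.
Tool frame: the origin (TCP) lies at the very end of the fingers, on their centre line; the grasp point (between the pads) lies 19 mm behind it; x points along the fingers, y is the direction in which the jaws open and shut, and the axes are right-handed (so a half turn about x gives the same grasp; the last joint's range is limited). The gripper opens to 85 mm and grips with 20 to 120 N. Pads are 22 mm wide; open, the fingers measure 114 mm over their backs; the gripper's body (76 mm by 85 mm) begins 54 mm behind the grasp point. The pads swing forward as they close: fully open they stand 13 mm farther back than shut.
Start: joints at [1.113, 0.181, 1.607, -0, 1.354, -0.206], TCP at [0.143, 0.557, 0.231] pointing down, gripper open.
Joint ranges: [-2.99, 2.99], [-0.89, 2.07], [0.3, 2.58], [-1.14, 4.28], [0, 2.63], [-3.12, 3.12]. Speed limits (rad/s): [2.57, 2.57, 3.01, 3.14, 3.14, 3.14].

INTERFACE

Orientations are given as a unit quaternion [w, x, y, z].
In Python, from bench import status, optics, hand_in gives the robot as it stands. The module is installed in compiled form; this text tells all that it offers.
- The arm moves only by the shell command python3 -m jog 'ROWS'. ROWS is JSON, one flat list of numbers, 5 for each row, row after row: the shift along the tool's x, y, z in mm, then the turn about the tool's x in degrees, then the opening in per cent of the stroke, from 0 (shut) to 100 (fully open). In form: [tx, ty, tz, yaw, gripper, tx, ty, tz, yaw, gripper, ...]. A call has exactly 5 rows; each row is the pose to reach, as a shift and turn from the pose commanded when the call began, along the tool's axes at that moment; what a row does not reach only later rows make up. A row lasts 1/10 s, in which the tool goes at most 50 mm and 8.59 degrees, less where a joint would pass 70% of its speed; a pose out of reach is approached as far as the arm can. A call with a gripper value outside its range is refused whole. The fingers move at their own pace and stop on an object; the grip force is fixed at half the most. Time passes only in rows, so rows that repeat a pose let the fingers close, or fill a call up. It gives the time, the measured TCP pose, the force and the opening at its end, in the units of the state.
- status.get_obs(): the state, without advancing time (a new reading comes with each control period).
- optics.camera(name): name is "scene" or "side" or "wrist"; returns the picture (480x640x3 uint8, red, green, blue); there is no depth.
- optics.get_calibration(name): a dict with "vertical_fov" (degrees; the focal length in pixels is half the picture's height over the tangent of half this angle, whatever the lens; pixels are square), "cx", "cy" (the principal point, pixels), "extrinsics" (4x4, takes a point from camera to world coordinates). Camera axes: x right, y up, looking along -z (the intrinsics and any distortion apply to the point x, -y, -z); pixel columns grow to the right and rows downward; lengths in m; the calibration is good to about 2 mm. A picture is of the moment at which its call begins: read the wrist's pose just before it. get_calibration takes no time and is no camera call; for the wrist camera it gives the pose at the moment of the call.
- hand_in(): hands the job in, once; it reports no verdict.
The state is a dict: "time_s": time; "q": joint angles; "dq": joint speeds; "joint_efforts": joint torques, N m; "eef_pos": TCP position; "eef_rot": TCP orientation; "wrist_force": force on the tool from outside, world axes, zero at the start; "torque": the same for the moment, N m; "opening": opening from 0.0 (shut) to 1.0 (fully open).
Only numpy, scipy, OpenCV 4.12 (cv2) and the standard library are available. Lean on these libraries where they do the work, as an engineer would, in place of code of your own. Each camera call takes 0.05 s, during which the arm holds its last target. There are 200 camera calls.

## Working session

There is one attempt and no reset: what is moved stays moved. The work goes in short steps, Python scripts to look and compute and a shell command to move; the robot and the scene stay as the last step left them, time stands still between calls to the robot, and variables do not carry over. Pictures are saved under pics/ and viewed, on a budget of 14 in all, crops included, one or two more only if the job needs it, and the job is handed in when it is done.

```bash
mkdir -p pics; cat > h.py <<'E'
import numpy as np, cv2
from bench import status, optics
def snap(n,f):
    c=optics.get_calibration(n); im=optics.camera(n); cv2.imwrite(f'pics/{f}.png',im[:,:,::-1]); np.save(f'pics/{f}.npy',im)
    import pickle; pickle.dump(c,open(f'pics/{f}.pkl','wb')); return im,c
def load(f):
    import pickle; return np.load(f'pics/{f}.npy'),pickle.load(open(f'pics/{f}.pkl','rb'))
def ray(c,u,v,z):
    f=240/np.tan(np.radians(c['vertical_fov'])/2); E=np.array(c['extrinsics'])
    p=cv2.undistortPoints(np.array([[[u,v]]],float),np.array([[f,0,c['cx']],[0,f,c['cy']],[0,0,1.]]),np.array(c.get('distortion',[0.,0,0,0,0])))[0,0]
    d=E[:3,:3]@[p[0],-p[1],-1]; o=E[:3,3]; return o+d*(z-o[2])/d[2]
E
python3 - <<'E'
from h import *
for n in ('scene','side','wrist'):
    im,c=snap(n,n+'0'); print(n,c)
print(status.get_obs())
E
```

```text
scene {'vertical_fov': 48.71624584258595, 'cx': 321.48736312374325, 'cy': 244.47685183821238, 'extrinsics': array([[ 0.76312922, -0.47559188,  0.43754561,  1.11689492],
       [ 0.64621289,  0.56842667, -0.5092151 , -0.56698077],
       [-0.00653403,  0.67134453,  0.74111661,  0.84653985],
       [ 0.        ,  0.        ,  0.        ,  1.        ]])}
side {'vertical_fov': 55.02880544300146, 'cx': 321.8707758661969, 'cy': 237.76563488892782, 'extrinsics': array([[-0.93011402,  0.23519836, -0.28208093,  0.38425729],
       [-0.36719547, -0.61108321,  0.70124518,  0.61382605],
       [-0.0074432 ,  0.75581681,  0.65474083,  0.61346261],
       [ 0.        ,  0.        ,  0.        ,  1.        ]])}
wrist {'vertical_fov': 67.2446563230413, 'cx': 319.6697700228929, 'cy': 238.33362557995662, 'extrinsics': array([[ 0.24924415, -0.92033225, -0.30143971,  0.06574887],
       [ 0.96843888,  0.23626119,  0.07941532,  0.57735489],
       [-0.00186997, -0.31171973,  0.95017225,  0.3727112 ],
       [ 0.        ,  0.        ,  0.        ,  1.        ]])}
{'time_s': 0.15, 'q': array([ 1.11269532e+00,  1.81368121e-01,  1.60775595e+00,  1.63522720e-06,
        1.35380379e+00, -2.06326699e-01]), 'dq': array([-0.00146397, -0.00211842, -0.00169101, -0.00054177, -0.00036098,
        0.00057738]), 'joint_efforts': array([ 9.26022294e-04, -4.45268512e+01, -3.51689637e+01, -1.96166739e-04,
        5.88864801e-03, -6.56465909e-05]), 'eef_pos': array([0.14305643, 0.55649371, 0.23060319]), 'eef_rot': array([ 0.70135655,  0.08833476,  0.70166553, -0.08922691]), 'wrist_force': array([ 0.66996228, -0.50239714,  0.07971322]), 'torque': array([ 0.03899665, -0.01656653,  0.00027187]), 'opening': 0.9965653909994305}
```

View pics/scene0.png

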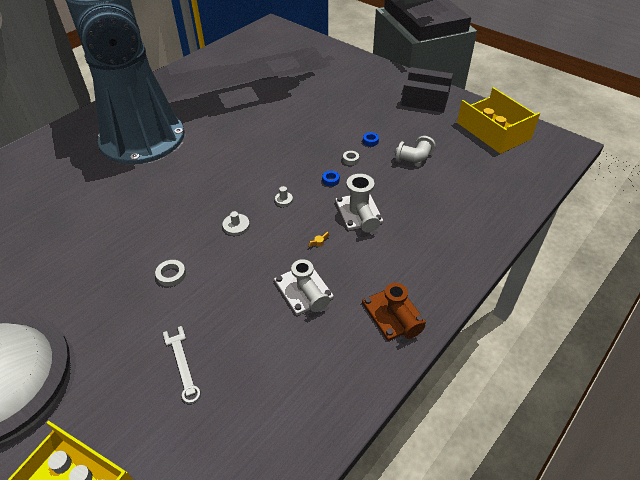

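View pics/side0.png

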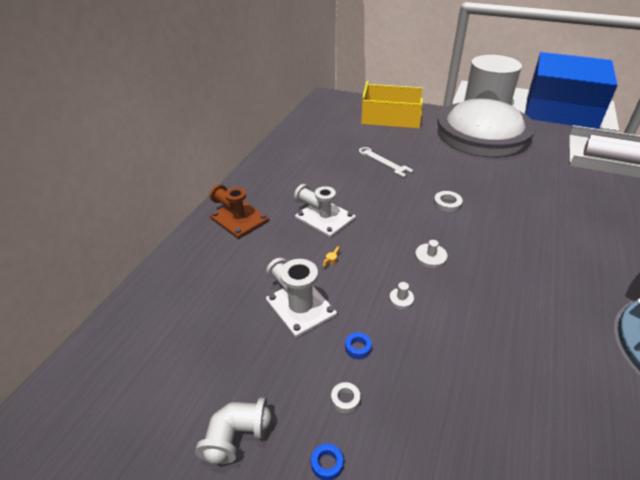

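Candidates for the small ring: steel at scene (350,158), with blue look-alikes at (331,178) and (370,139). It's the steel one. Candidates for the small port: grey at (302,269) and brown at (397,293). It's the grey one.

Other scene pixels: large port flange (360,184), large ring (170,273), large cap (235,222), small cap (284,198).

```bash
python3 - <<'E'
from h import *
P={'large_port':(.09,(360,183),(300,271)),'small_port':(.07,(302,268),(325,193)),'large_ring':(.016,(170,271),(448,200)),
'large_cap':(.038,(235,214),(433,242)),'small_cap':(.038,(283,188),(403,288)),'small_ring':(.016,(350,157),(345,396)),
'brown':(.07,(397,291),(235,193)),'nut':(.01,(319,240),(332,257)),'elbow':(.03,(412,152),(236,428))}
for n,(z,a,b) in P.items():
    print(n,ray(load('scene0')[1],*a,z).round(4),ray(load('side0')[1],*b,z).round(4))
sc=load('scene0'); im,c=sc
# distinguish feet orientation: branch end
print('LP branch',ray(c,372,225,.036).round(3),'SP branch',ray(c,322,302,.036).round(3))
from scipy.spatial.transform import Rotation as R
q=status.get_obs()['eef_rot'];print(R.from_quat(q[[1,2,3,0]]).as_matrix().round(4))
a=cv2.resize(im[120:340,150:440,::-1],None,fx=2.75,fy=2.7,interpolation=cv2.INTER_CUBIC);cv2.imwrite('pics/crop0.png',a)
E
```

```text
large_port [0.6185 0.1421 0.09  ] [0.6126 0.1414 0.09  ]
small_port [ 0.669  -0.1032  0.07  ] [ 0.6634 -0.0995  0.07  ]
large_ring [ 0.4379 -0.2488  0.016 ] [ 0.4312 -0.2418  0.016 ]
large_cap [ 0.4375 -0.0639  0.038 ] [ 0.4325 -0.0663  0.038 ]
small_cap [0.46   0.0648 0.038 ] [0.4565 0.0689 0.038 ]
small_ring [0.4914 0.2729 0.016 ] [0.4853 0.2808 0.016 ]
brown [ 0.8385 -0.0324  0.07  ] [ 0.8344 -0.0341  0.07  ]
nut [0.6105 0.0143 0.01  ] [0.6056 0.0127 0.01  ]
elbow [0.6072 0.3718 0.03  ] [0.6008 0.3839 0.03  ]
LP branch [0.685 0.102 0.036] SP branch [ 0.733 -0.121  0.036]
[[-6.000e-04  2.491e-01  9.685e-01]
 [-1.200e-03  9.685e-01 -2.491e-01]
 [-1.000e+00 -1.300e-03 -3.000e-04]]
```

View pics/crop0.png

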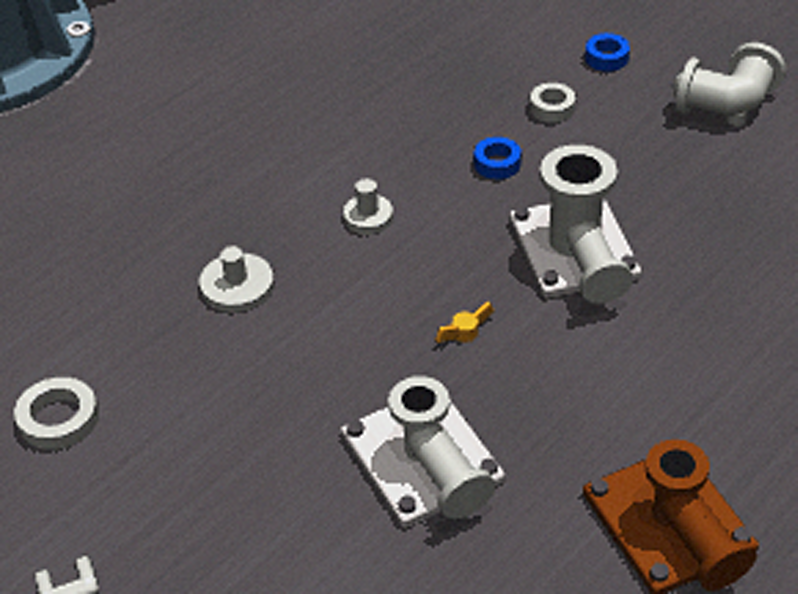

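The crop confirms both picks: the steel small ring at crop (552,102) and the grey small port at (418,400). The two camera views agree to within about 7 mm. I'll move above the small ring.

```bash
python3 -m jog '[0,-20,44,0,100, 0,-40,88,0,100, 0,-60,132,0,100, 0,-80,176,0,100, 0,-100,220,0,100]'
python3 -m jog '[0,-20,44,0,100, 0,-40,88,0,100, 0,-60,132,0,80, 0,-85,184,0,70, 0,-85,184,0,70]'
python3 - <<'E'
from h import *
from scipy.spatial.transform import Rotation as R
snap('wrist','w1');o=status.get_obs();print(o['eef_pos'],o['opening'])
E
```

```text
time_s: 0.65
eef_pos: [0.3324, 0.4038, 0.2312]
eef_rot: [0.701, 0.089, 0.702, -0.089]
wrist_force: [0.4, 1.1, 0.2]
opening: 0.995
time_s: 1.15
eef_pos: [0.492, 0.2733, 0.231]
eef_rot: [0.702, 0.09, 0.701, -0.091]
wrist_force: [-1.1, 1.1, 0.1]
opening: 0.697
[0.49095952 0.27421481 0.23086605] 0.7010075920701819
```

View pics/w1.png

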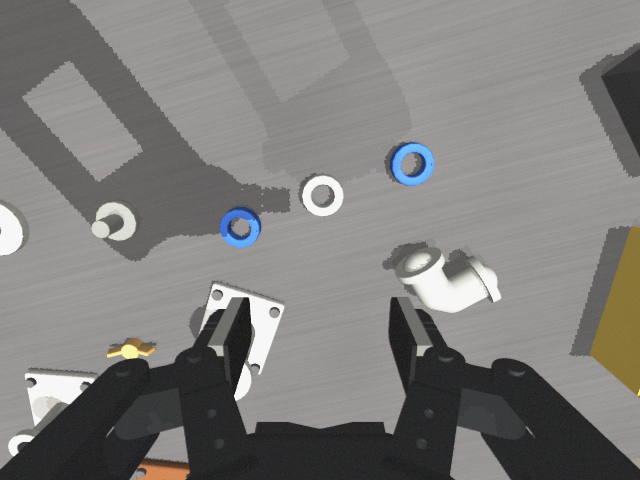

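Wrist view: steel ring at (322,196), with blue rings at (240,228) and (412,164). The ring row runs about 20° off the jaw line, so I'll turn the jaws 90° to clear the blue rings.

```bash
cat >> h.py <<'E'
from scipy.spatial.transform import Rotation as R
def togo(x,y,z):
    "shift in tool axes, mm, from measured pose to world target"
    o=status.get_obs();q=o['eef_rot'];M=R.from_quat(q[[1,2,3,0]]).as_matrix()
    y_=M[:,1]; return (M.T@(np.array([x,y,z])-o['eef_pos'])*1000).round(1), 'jaw az',np.degrees(np.arctan2(y_[1],y_[0])).round(1)
def blob(im,u,v,r,lo=170):
    "hull ellipse of bright blob near u,v"
    g=im[v-r:v+r,u-r:u+r].astype(int).min(2); m=(g>lo).astype(np.uint8)
    cs,_=cv2.findContours(m,cv2.RETR_EXTERNAL,cv2.CHAIN_APPROX_NONE); c=max(cs,key=cv2.contourArea)
    e=cv2.fitEllipse(cv2.convexHull(c)); return e[0][0]+u-r,e[0][1]+v-r,e[1]
E
python3 - <<'E'
from h import *
im,c=load('w1')
b=blob(im,322,196,35,190);p=ray(c,b[0],b[1],.016);print(b,p,togo(p[0],p[1],.003))
for u,v in((240,228),(412,164)):print(ray(c,u,v,.016))
print('cap knob top',ray(c,100,229,.038),'elbow',ray(c,440,285,.03))
E
```

```text
(322.4600372314453, 195.61662673950195, (39.77939987182617, 40.943965911865234)) [0.48550484 0.2783759  0.016     ] (array([227.9,   2.8,  -6.4]), 'jaw az', np.float64(75.3))
[0.49667787 0.18749292 0.016     ]
[0.47743744 0.37071522 0.016     ]
cap knob top [0.45809052 0.06233768 0.038     ] elbow [0.60555577 0.37399503 0.03      ]
```

The blue ring edges are about 71 mm away and the finger backs only about 45 mm, so no turn is needed. I'll descend and grip.

```bash
python3 -m jog '[40,3,-6,0,70, 85,3,-6,0,70, 130,3,-6,0,70, 170,3,-6,0,70, 190,3,-6,0,70]'
python3 -m jog '[12,0,0,0,70, 25,0,0,0,70, 36,0,0,0,70, 36,0,0,0,70, 36,0,0,0,70]'
python3 -m jog '[0,0,0,0,20, 0,0,0,0,20, 0,0,0,0,20, 0,0,0,0,20, 0,0,0,0,20]'
python3 -m jog '[0,0,0,0,20, -20,0,0,0,20, -40,0,0,0,20, -60,0,0,0,20, -60,0,0,0,20]'
python3 - <<'E'
from h import *
snap('wrist','w2');print(togo(.615,.142,.2), togo(.666,-.101,.2))
E
```

```text
time_s: 1.7
eef_pos: [0.4793, 0.2816, 0.0372]
eef_rot: [0.699, 0.087, 0.704, -0.089]
wrist_force: [-1.1, 0.5, 0.1]
opening: 0.701
time_s: 2.2
eef_pos: [0.4838, 0.2817, 0.0059]
eef_rot: [0.702, 0.089, 0.701, -0.089]
wrist_force: [0.6, -0.6, -0.4]
opening: 0.697
time_s: 2.7
eef_pos: [0.4843, 0.2817, 0.0069]
eef_rot: [0.702, 0.089, 0.701, -0.089]
wrist_force: [-3.0, -0.8, 7.2]
opening: 0.461
time_s: 3.2
eef_pos: [0.4859, 0.2823, 0.0687]
eef_rot: [0.704, 0.09, 0.699, -0.088]
wrist_force: [0.8, 0.3, -1.3]
opening: 0.455
(array([-132.7, -102.8,  161.4]), 'jaw az', np.float64(75.6)) (array([-132.9, -325.4,  271.4]), 'jaw az', np.float64(75.6))
```

View pics/w2.png

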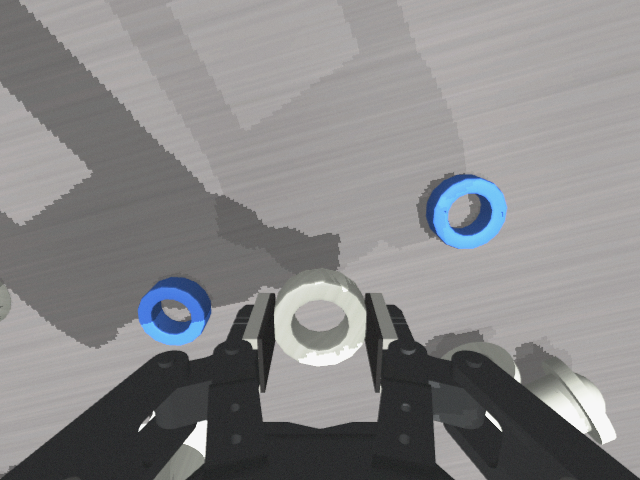

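The small ring is gripped squarely at (320,315). I'll lift it and carry it over to the grey small port.

```bash
python3 -m jog '[-40,0,0,0,20, -80,-10,8,0,20, -120,-25,20,0,20, -150,-45,38,0,20, -163,-75,62,0,20]'
python3 -m jog '[0,-36,30,0,20, 0,-72,60,0,20, 0,-108,90,0,20, 0,-144,120,0,20, 0,-180,150,0,20]'
python3 -m jog '[0,-35,30,0,20, 0,-70,59,0,20, 0,-70,59,0,20, 0,-70,59,0,20, 0,-70,59,0,20]'
python3 - <<'E'
from h import *
snap('wrist','w3');print(togo(.666,-.101,.23))
im,c=load('w2');print(ray(c,320,310,.078))
E
```

```text
time_s: 3.75
eef_pos: [0.5258, 0.1938, 0.2308]
eef_rot: [0.703, 0.089, 0.7, -0.087]
wrist_force: [0.5, -0.0, -1.9]
opening: 0.456
time_s: 4.25
eef_pos: [0.6251, -0.0201, 0.2265]
eef_rot: [0.701, 0.089, 0.702, -0.089]
wrist_force: [1.3, 0.8, -1.5]
opening: 0.454
time_s: 4.75
eef_pos: [0.6641, -0.0998, 0.2269]
eef_rot: [0.701, 0.089, 0.702, -0.088]
wrist_force: [-0.1, -0.3, -1.3]
opening: 0.456
(array([-2.6, -1.1,  2.1]), 'jaw az', np.float64(75.6))
[0.48099076 0.28445065 0.078     ]
```

View pics/w3.png

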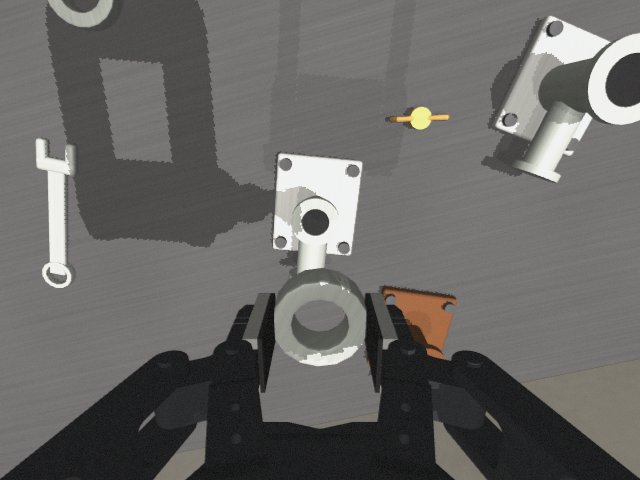

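The small port's bore shows at (315,222), with the ring ready at (320,315). I'll measure both precisely, and the large port as well.

```bash
cat >> h.py <<'E'
def dark(im,u,v,r,hi=60):
    g=im[v-r:v+r,u-r:u+r].astype(int).max(2); m=(g<hi).astype(np.uint8)
    cs,_=cv2.findContours(m,cv2.RETR_EXTERNAL,cv2.CHAIN_APPROX_NONE); c=max(cs,key=cv2.contourArea)
    e=cv2.fitEllipse(c); return e[0][0]+u-r,e[0][1]+v-r,e[1]
E
python3 - <<'E'
from h import *
im,c=load('w3')
b=dark(im,315,222,20);p=ray(c,b[0],b[1],.07);print(b,p,togo(p[0],p[1],.075))
print(dark(load('scene0')[0],302,268,8), 'ring face guesses',[ray(c,320,r,.237).round(4) for r in(315,320,325)],status.get_obs()['eef_pos'])
a=cv2.resize(im[250:400,230:410,::-1],None,fx=4,fy=4);cv2.imwrite('pics/crop3.png',a)
E
```

```text
(318.1464595794678, 215.3142795562744, (9.283120155334473, 18.70363998413086)) [ 0.66110913 -0.09953018  0.07      ] (array([152.4,  -1. ,  -2.8]), 'jaw az', np.float64(75.6))
(301.75793981552124, 267.14920234680176, (8.365388870239258, 11.180668830871582)) ring face guesses [array([ 0.6611, -0.0981,  0.237 ]), array([ 0.6634, -0.0987,  0.237 ]), array([ 0.6657, -0.0993,  0.237 ])] [ 0.66422426 -0.09939424  0.22744179]
```

View pics/crop3.png

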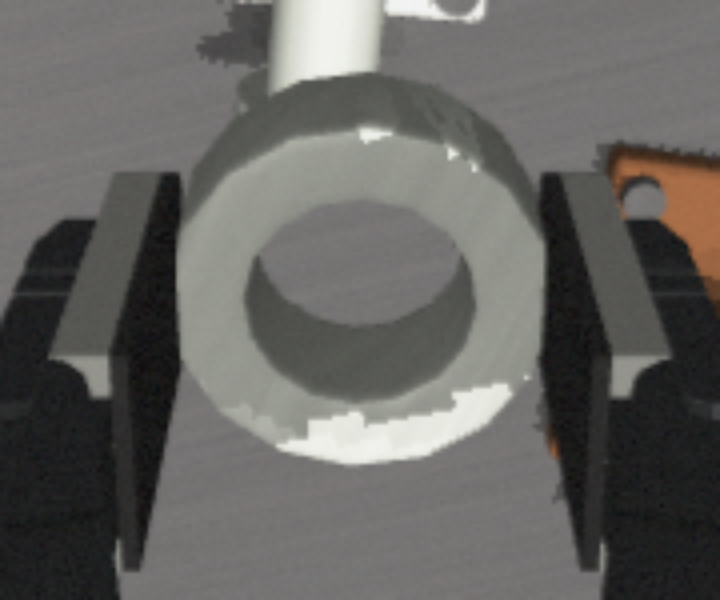

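```bash
python3 - <<'E'
from h import *
im,c=load('w3')
for hi in (35,45,75,90):
    b=dark(im,315,222,19,hi);p=ray(c,b[0],b[1],.07);print(hi,np.round(b[:2],1),b[2],p.round(4),togo(p[0]-.001,p[1],.075))
E
```

```text
Traceback (most recent call last):
  File "h.py", line 24, in dark
    cs,_=cv2.findContours(m,cv2.RETR_EXTERNAL,cv2.CHAIN_APPROX_NONE); c=max(cs,key=cv2.contourArea)
                                                                        ~~~^^^^^^^^^^^^^^^^^^^^^^^^
ValueError: max() iterable argument is empty
```

```bash
python3 - <<'E'
from h import *
im,c=load('w3')
print(im[222,285:345].max(1)); print(im[192:250,315].max(1))
for hi in (75,85,95,110):
    b=dark(im,315,222,19,hi);p=ray(c,b[0],b[1],.07);print(hi,np.round(b[:2],1),b[2],p.round(4),togo(p[0]-.001,p[1],.075))
E
```

```text
[218 240 208 190 189 189 176 175 182 182 182 179 175 177 176 194 141  80
  63  62  62  62  65  61  64  64  63  62  64  63  66  66  63  61  65  66
  66  59  67  61  63  67  63  64 206 240 242 242 243 242 242 242 242 242
 242 242 242 242 242 243]
[187 168 163 140  89  98 168 241 241 240 241 240 240 240 240 240 234 103
  60  57  58  59  59  56  57  59  57  56  65  64  66  65  65  62  62  62
  64  59  63  62  62  64  63 138 242 242 242 242 242 242 243 242 242 242
 241 242 242 242]
75 [315.1 221.8] (24.082223892211914, 25.519954681396484) [ 0.666  -0.1035  0.07  ] (array([152.4,  -3.8,   2. ]), 'jaw az', np.float64(75.6))
85 [315.  221.8] (24.2222843170166, 25.6849422454834) [ 0.666  -0.1036  0.07  ] (array([152.4,  -3.9,   2. ]), 'jaw az', np.float64(75.6))
95 [315.  221.9] (24.494461059570312, 25.957489013671875) [ 0.6661 -0.1036  0.07  ] (array([152.4,  -3.9,   2.1]), 'jaw az', np.float64(75.6))
110 [314.9 221.8] (24.946426391601562, 26.1319522857666) [ 0.666  -0.1036  0.07  ] (array([152.4,  -4. ,   2. ]), 'jaw az', np.float64(75.6))
```

```bash
python3 -m jog '[30,-4,2,0,20, 70,-4,2,0,20, 105,-4,2,0,20, 130,-4,2,0,20, 138,-4,2,0,20]'
python3 -m jog '[3,0,0,0,20, 5,0,0,0,20, 7,0,0,0,20, 7,0,0,0,20, 7,0,0,0,20]'
python3 - <<'E'
from h import *
im,c=snap('side','s4');print(togo(.666,-.1036,.0765),status.get_obs()['wrist_force'])
a=cv2.resize(im[130:290,200:440,::-1],None,fx=3,fy=3,interpolation=cv2.INTER_CUBIC);cv2.imwrite('pics/crop4.png',a)
E
```

```text
time_s: 5.3
eef_pos: [0.6632, -0.1027, 0.0866]
eef_rot: [0.699, 0.089, 0.704, -0.088]
wrist_force: [-0.6, -0.1, -2.3]
opening: 0.459
time_s: 5.8
eef_pos: [0.6663, -0.1054, 0.0844]
eef_rot: [0.702, 0.089, 0.701, -0.089]
wrist_force: [0.2, -0.1, -1.5]
opening: 0.454
(array([ 7.7,  1.7, -0.7]), 'jaw az', np.float64(75.6)) [-0.32596447 -0.65390051 -1.40842531]
```

View pics/crop4.png

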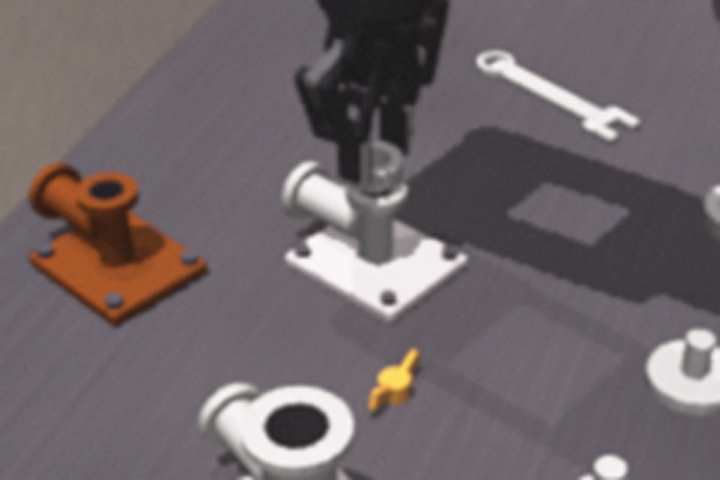

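The ring sits just above the grey port, a few mm clear. I'll lower it slowly and watch the force.

```bash
python3 -m jog '[2,1,-1,0,20, 4,1,-1,0,20, 5,1,-1,0,20, 6,1,-1,0,20, 6,1,-1,0,20]'
python3 -m jog '[1,0,0,0,20, 1,0,0,0,20, 2,0,0,0,20, 2,0,0,0,20, 2,0,0,0,20]'
```

```text
time_s: 6.35
eef_pos: [0.665, -0.104, 0.0772]
eef_rot: [0.701, 0.089, 0.702, -0.089]
wrist_force: [0.6, 0.3, -1.3]
opening: 0.454
time_s: 6.85
eef_pos: [0.6652, -0.104, 0.077]
eef_rot: [0.702, 0.089, 0.701, -0.089]
wrist_force: [-5.3, 2.1, 10.0]
opening: 0.457
```

Contact at about 10 N, at the expected height. I'll release, rise and go above the small cap.

```bash
python3 -m jog '[0,0,0,0,50, 0,0,0,0,56, 0,0,0,0,65, 0,0,0,0,70, 0,0,0,0,70]'
python3 -m jog '[-10,0,0,0,70, -40,0,0,0,70, -80,0,0,0,70, -125,0,0,0,70, -155,0,0,0,70]'
python3 - <<'E'
from h import *
im,c=snap('wrist','w5');o=status.get_obs();print(o['eef_pos'])
print('port now?',togo(.458,.065,.23))
E
python3 -m jog '[0,18,-40,0,70, 0,36,-80,0,70, 0,54,-120,0,70, 0,72,-160,0,70, 0,90,-200,0,60]'
python3 -m jog '[0,20,-40,0,60, 0,22,-43,0,60, 0,22,-43,0,60, 0,22,-43,0,60, 0,22,-43,0,60]'
python3 - <<'E'
from h import *
im2,c=snap('wrist','w6');print(togo(.458,.065,.03))
im=load('w5')[0]
cv2.imwrite('pics/two.png',np.vstack([im[80:380],im2[80:380]])[:,:,::-1])
E
```

```text
time_s: 7.35
eef_pos: [0.665, -0.1039, 0.075]
eef_rot: [0.701, 0.089, 0.702, -0.089]
wrist_force: [-0.2, -0.2, -0.1]
opening: 0.697
time_s: 7.85
eef_pos: [0.6662, -0.1043, 0.2351]
eef_rot: [0.703, 0.088, 0.7, -0.089]
wrist_force: [0.4, -0.1, 0.2]
opening: 0.704
[ 0.66835704 -0.10492626  0.24077689]
port now? (array([   7.6,  112.2, -246.1]), 'jaw az', np.float64(75.6))
time_s: 8.4
eef_pos: [0.4924, 0.0339, 0.2307]
eef_rot: [0.702, 0.089, 0.701, -0.089]
wrist_force: [0.9, 0.7, 0.5]
opening: 0.606
time_s: 8.9
eef_pos: [0.4586, 0.0642, 0.2306]
eef_rot: [0.702, 0.089, 0.701, -0.089]
wrist_force: [0.8, -0.3, 0.1]
opening: 0.603
(array([200.4,   0.6,  -0.7]), 'jaw az', np.float64(75.5))
```

View pics/two.png

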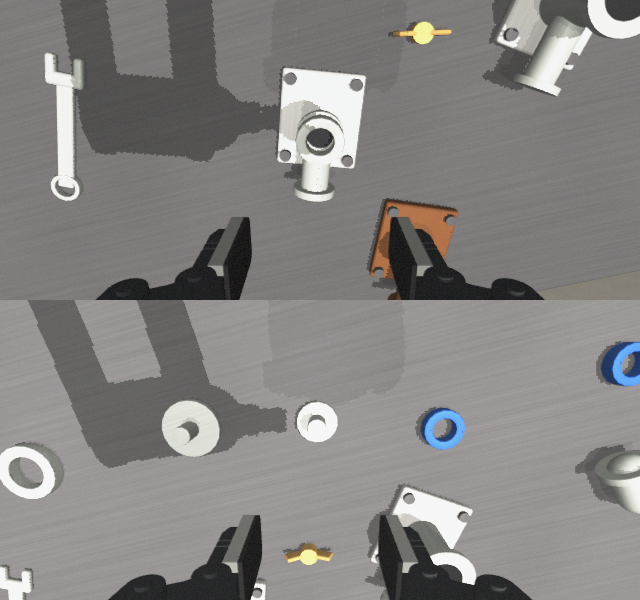

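Top half of the picture: the ring lies on the small port at (320,139). Bottom half: small cap disc at (317,422), with the large cap at (190,428) and the large ring at (28,470). I'll measure these.

```bash
python3 - <<'E'
from h import *
im,c=load('w6')
b=blob(im,317,202,28,200);p=ray(c,b[0],b[1],.010);print('small cap',b,p,togo(p[0],p[1],.014), blob(im,317,202,28,170))
b=blob(im,190,208,36,170);p=ray(c,b[0],b[1],.010);print('large cap',b,p)
b=blob(im,30,250,30,190);p=ray(c,b[0],b[1],.016);print('large ring',b,p)
im,c=load('w5')
print('ring hole',[ray(c,320,r,.086).round(4) for r in (216,219)])
E
```

```text
small cap (316.83119010925293, 201.7244644165039, (39.60409164428711, 40.39145278930664)) [0.45780792 0.06212769 0.01      ] (array([ 2.164e+02, -2.200e+00, -2.000e-01]), 'jaw az', np.float64(75.5)) (316.8536548614502, 201.82945442199707, (40.061981201171875, 40.99273681640625))
large cap (190.24286651611328, 208.1965789794922, (52.963645935058594, 59.72693634033203)) [ 0.43176306 -0.06580689  0.01      ]
large ring (25.36143684387207, 252.25538635253906, (47.55144500732422, 61.91782760620117)) [ 0.43217572 -0.24870944  0.016     ]
ring hole [array([ 0.6632, -0.1026,  0.086 ]), array([ 0.6657, -0.1032,  0.086 ])]
```

```bash
python3 -m jog '[40,-2,0,0,50, 85,-2,0,0,50, 130,-2,0,0,50, 170,-2,0,0,50, 190,-2,0,0,50]'
python3 -m jog '[10,0,0,0,50, 18,0,0,0,50, 23,0,0,0,50, 23,0,0,0,50, 23,0,0,0,50]'
python3 -m jog '[0,0,0,0,20, 0,0,0,0,5, 0,0,0,0,0, 0,0,0,0,0, 0,0,0,0,0]'
python3 -m jog '[0,0,0,0,0, -20,0,0,0,0, -40,0,0,0,0, -80,0,0,0,0, -100,0,0,0,0]'
python3 - <<'E'
from h import *
im,c=snap('wrist','w7');print(togo(.665,-.1035,.23))
cv2.imwrite('pics/crop7.png',im[160:460,160:480,::-1])
E
```

```text
time_s: 9.45
eef_pos: [0.455, 0.0627, 0.0365]
eef_rot: [0.699, 0.089, 0.703, -0.089]
wrist_force: [-0.2, 0.3, -0.4]
opening: 0.505
time_s: 9.95
eef_pos: [0.458, 0.063, 0.0182]
eef_rot: [0.702, 0.089, 0.701, -0.089]
wrist_force: [-0.5, -0.6, 0.5]
opening: 0.5
time_s: 10.45
eef_pos: [0.4578, 0.063, 0.0183]
eef_rot: [0.702, 0.089, 0.701, -0.089]
wrist_force: [-2.5, -0.2, 5.9]
opening: 0.186
time_s: 10.95
eef_pos: [0.4583, 0.0631, 0.1201]
eef_rot: [0.703, 0.089, 0.7, -0.089]
wrist_force: [0.8, 0.6, -0.9]
opening: 0.182
(array([-105.7, -110.1,  240.7]), 'jaw az', np.float64(75.6))
```

View pics/crop7.png

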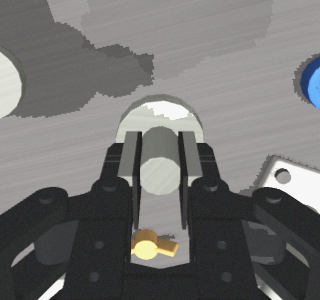

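The cap is held upright, its disc centred at crop x ≈ 160. I'll carry it to the small port.

```bash
python3 -m jog '[-30,-10,22,0,0, -45,-26,56,0,0, -45,-44,96,0,0, -45,-62,136,0,0, -45,-80,176,0,0]'
python3 -m jog '[0,-15,32,0,0, 0,-30,65,0,0, 0,-30,65,0,0, 0,-30,65,0,0, 0,-30,65,0,0]'
python3 - <<'E'
from h import *
print(togo(.665,-.1035,.104))
E
```

```text
time_s: 11.5
eef_pos: [0.6085, -0.0592, 0.1616]
eef_rot: [0.701, 0.089, 0.702, -0.089]
wrist_force: [0.2, 0.2, -0.9]
opening: 0.18
time_s: 12.0
eef_pos: [0.662, -0.1026, 0.1613]
eef_rot: [0.701, 0.089, 0.702, -0.088]
wrist_force: [-0.0, 0.0, -1.2]
opening: 0.181
(array([57.3, -0.2,  3.2]), 'jaw az', np.float64(75.6))
```

```bash
python3 -m jog '[15,0,3,0,0, 30,0,3,0,0, 42,0,3,0,0, 50,0,3,0,0, 50,0,3,0,0]'
python3 -m jog '[2,0,0,0,0, 4,0,0,0,0, 5,0,0,0,0, 6,0,0,0,0, 6,0,0,0,0]'
python3 -m jog '[1,0,0,0,0, 1,0,0,0,0, 2,0,0,0,0, 2,0,0,0,0, 2,0,0,0,0]'
```

```text
time_s: 12.5
eef_pos: [0.6646, -0.1036, 0.1098]
eef_rot: [0.7, 0.089, 0.703, -0.088]
wrist_force: [-0.9, 0.7, -2.0]
opening: 0.184
time_s: 13.0
eef_pos: [0.6661, -0.1043, 0.1064]
eef_rot: [0.702, 0.089, 0.701, -0.089]
wrist_force: [0.3, -0.9, -1.9]
opening: 0.184
time_s: 13.5
eef_pos: [0.6661, -0.1042, 0.1044]
eef_rot: [0.702, 0.089, 0.701, -0.089]
wrist_force: [0.4, 0.7, -1.0]
opening: 0.185
```

```bash
python3 -m jog '[0,0,0,0,0, 1,0,0,0,0, 1,0,0,0,0, 1,0,0,0,0, 1,0,0,0,0]'
python3 -m jog '[1,0,0,0,0, 1,0,0,0,0, 1,0,0,0,0, 1,0,0,0,0, 1,0,0,0,0]'
```

```text
time_s: 14.0
eef_pos: [0.6662, -0.1043, 0.1043]
eef_rot: [0.702, 0.089, 0.701, -0.089]
wrist_force: [-3.5, -0.0, 4.0]
opening: 0.185
time_s: 14.5
eef_pos: [0.6664, -0.1043, 0.1043]
eef_rot: [0.702, 0.089, 0.701, -0.089]
wrist_force: [-5.2, 0.6, 10.2]
opening: 0.187
```

Contact. I'll release, rise and go above the large ring.

```bash
python3 -m jog '[0,0,0,0,22, 0,0,0,0,30, 0,0,0,0,50, 0,0,0,0,60, 0,0,0,0,60]'
python3 -m jog '[-10,0,0,0,60, -40,0,0,0,60, -80,0,0,0,60, -115,0,0,0,80, -126,0,0,0,90]'
python3 -m jog '[0,-35,-34,0,90, 0,-70,-68,0,90, 0,-105,-102,0,95, 0,-140,-136,0,100, 0,-175,-170,0,100]'
python3 -m jog '[0,-21,-19,0,100, 0,-21,-19,0,100, 0,-21,-19,0,100, 0,-21,-19,0,100, 0,-21,-19,0,100]'
python3 - <<'E'
from h import *
im,c=snap('wrist','w8');g=im
import sys
E=np.array(c['extrinsics']);f=240/np.tan(np.radians(c['vertical_fov'])/2)
d=E[:3,:3].T@(np.array([.434,-.247,.016])-E[:3,3]);u,v=int(c['cx']-f*d[0]/d[2]),int(c['cy']+f*d[1]/d[2])
b=blob(im,u,v,48,185);p=ray(c,b[0],b[1],.016);print(u,v,b,p,togo(p[0],p[1],.005))
E
```

```text
time_s: 15.0
eef_pos: [0.6659, -0.1042, 0.102]
eef_rot: [0.701, 0.089, 0.702, -0.089]
wrist_force: [0.1, -0.2, -0.2]
opening: 0.599
time_s: 15.5
eef_pos: [0.6684, -0.1049, 0.2346]
eef_rot: [0.705, 0.088, 0.698, -0.089]
wrist_force: [0.0, -0.3, -0.4]
opening: 0.898
time_s: 16.0
eef_pos: [0.4559, -0.2317, 0.2281]
eef_rot: [0.701, 0.089, 0.702, -0.089]
wrist_force: [0.1, -0.9, -0.0]
opening: 1.003
time_s: 16.5
eef_pos: [0.4349, -0.2463, 0.2282]
eef_rot: [0.702, 0.088, 0.702, -0.088]
wrist_force: [-0.7, 0.2, 0.1]
opening: 1.0
317 203 (315.2396697998047, 202.16207885742188, (57.58029556274414, 58.3277473449707)) [ 0.43225742 -0.24938433  0.016     ] (array([223.1,  -3.8,  -1.7]), 'jaw az', np.float64(75.7))
```

View pics/w8.png

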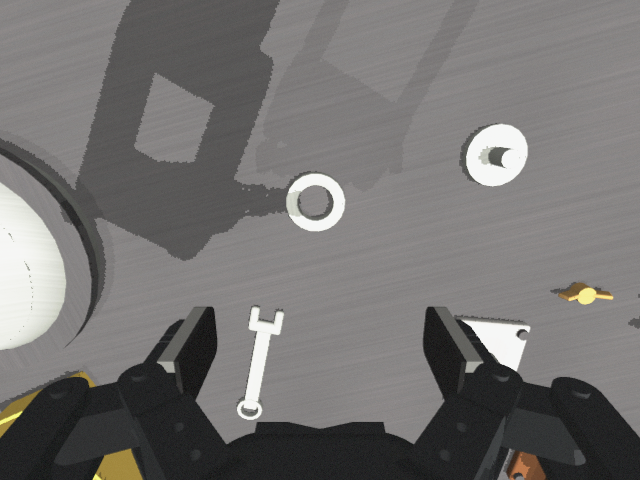

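The large ring is at (315,202) with clear space around the fingers. I'll grip it.

```bash
python3 -m jog '[40,-4,-2,0,100, 85,-4,-2,0,100, 130,-4,-2,0,100, 170,-4,-2,0,100, 190,-4,-2,0,100]'
python3 -m jog '[12,0,0,0,100, 25,0,0,0,100, 36,0,0,0,100, 36,0,0,0,100, 36,0,0,0,100]'
python3 -m jog '[0,0,0,0,75, 0,0,0,0,50, 0,0,0,0,40, 0,0,0,0,40, 0,0,0,0,40]'
python3 -m jog '[0,0,0,0,40, -20,0,0,0,40, -40,0,0,0,40, -60,0,0,0,40, -60,0,0,0,40]'
python3 - <<'E'
from h import *
im,c=snap('wrist','w9');print(togo(.615,.142,.23))
cv2.imwrite('pics/crop9.png',im[230:460,180:460,::-1])
E
```

```text
time_s: 17.05
eef_pos: [0.4298, -0.2479, 0.0345]
eef_rot: [0.7, 0.09, 0.703, -0.087]
wrist_force: [0.1, -0.4, -0.3]
opening: 1.0
time_s: 17.55
eef_pos: [0.4317, -0.2506, 0.0028]
eef_rot: [0.702, 0.089, 0.701, -0.089]
wrist_force: [-0.1, -0.6, -0.3]
opening: 0.999
time_s: 18.05
eef_pos: [0.4318, -0.2509, 0.004]
eef_rot: [0.702, 0.088, 0.701, -0.089]
wrist_force: [-2.8, 2.4, 10.9]
opening: 0.665
time_s: 18.55
eef_pos: [0.4329, -0.2519, 0.0651]
eef_rot: [0.703, 0.088, 0.7, -0.09]
wrist_force: [0.4, -0.9, -1.8]
opening: 0.664
(array([-167. ,  426. ,   79.7]), 'jaw az', np.float64(75.6))
```

View pics/crop9.png

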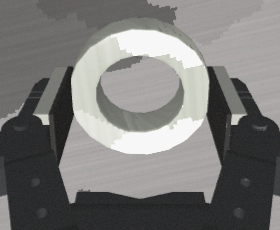

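The ring is held level. I'll carry it to the large port.

```bash
python3 -m jog '[-45,0,0,0,40, -85,15,3,0,40, -120,40,8,0,40, -150,75,14,0,40, -163,115,22,0,40]'
python3 -m jog '[0,45,8,0,40, 0,90,17,0,40, 0,135,26,0,40, 0,180,34,0,40, 0,225,42,0,40]'
python3 -m jog '[0,45,8,0,40, 0,86,16,0,40, 0,86,16,0,40, 0,86,16,0,40, 0,86,16,0,40]'
python3 - <<'E'
from h import *
im,c=snap('wrist','w10');
E=np.array(c['extrinsics']);f=240/np.tan(np.radians(c['vertical_fov'])/2)
d=E[:3,:3].T@(np.array([.615,.142,.09])-E[:3,3]);u,v=int(c['cx']-f*d[0]/d[2]),int(c['cy']+f*d[1]/d[2])
for hi in(75,95):
  b=dark(im,u,v,28,hi);p=ray(c,b[0],b[1],.09);print(u,v,b,p,togo(p[0],p[1],.094))
E
```

```text
time_s: 19.1
eef_pos: [0.4823, -0.1445, 0.2274]
eef_rot: [0.703, 0.089, 0.7, -0.09]
wrist_force: [0.5, 0.4, -3.0]
opening: 0.66
time_s: 19.6
eef_pos: [0.5778, 0.0649, 0.2234]
eef_rot: [0.701, 0.089, 0.702, -0.089]
wrist_force: [0.7, -0.6, -0.7]
opening: 0.662
time_s: 20.1
eef_pos: [0.6141, 0.1415, 0.2238]
eef_rot: [0.701, 0.089, 0.702, -0.089]
wrist_force: [0.4, 0.7, -1.2]
opening: 0.66
319 227 (320.6399612426758, 226.6629295349121, (41.02589416503906, 43.10399627685547)) [0.61487088 0.14269291 0.09      ] (array([130.3,   1.7,   0.4]), 'jaw az', np.float64(75.5))
319 227 (319.679407119751, 232.9916000366211, (50.56902313232422, 54.179176330566406)) [0.61978963 0.14063425 0.09      ] (array([130.3,   1. ,   5.7]), 'jaw az', np.float64(75.5))
```

View pics/w10.png

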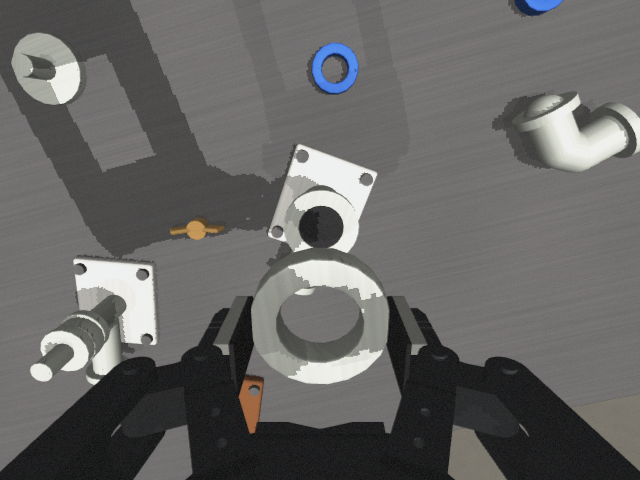

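The large port's bore is at (321,227), aligned with the held ring. The finished small port is visible at left. I'll lower the ring.

```bash
python3 -m jog '[30,1,0,0,40, 65,1,0,0,40, 95,1,0,0,40, 112,1,0,0,40, 118,1,0,0,40]'
python3 -m jog '[2,0,0,0,40, 4,0,0,0,40, 6,0,0,0,40, 7,0,0,0,40, 8,0,0,0,40]'
python3 -m jog '[1,0,0,0,40, 1,0,0,0,40, 2,0,0,0,40, 2,0,0,0,40, 2,0,0,0,40]'
python3 -m jog '[1,0,0,0,40, 1,0,0,0,40, 1,0,0,0,40, 1,0,0,0,40, 1,0,0,0,40]'
```

```text
time_s: 20.65
eef_pos: [0.6132, 0.1417, 0.1047]
eef_rot: [0.7, 0.089, 0.703, -0.09]
wrist_force: [0.1, 0.0, -2.2]
opening: 0.661
time_s: 21.15
eef_pos: [0.6155, 0.1434, 0.0999]
eef_rot: [0.702, 0.089, 0.701, -0.089]
wrist_force: [-0.2, 0.2, -2.6]
opening: 0.66
time_s: 21.65
eef_pos: [0.6151, 0.1433, 0.0972]
eef_rot: [0.701, 0.089, 0.702, -0.089]
wrist_force: [-0.0, 0.9, -2.0]
opening: 0.658
time_s: 22.15
eef_pos: [0.6151, 0.1433, 0.0963]
eef_rot: [0.702, 0.089, 0.702, -0.089]
wrist_force: [-0.0, 0.4, -1.4]
opening: 0.662
```

```bash
python3 -m jog '[1,0,0,0,40, 1,0,0,0,40, 2,0,0,0,40, 2,0,0,0,40, 2,0,0,0,40]'
python3 -m jog '[0,0,0,0,40, 1,0,0,0,40, 1,0,0,0,40, 1,0,0,0,40, 1,0,0,0,40]'
```

```text
time_s: 22.65
eef_pos: [0.6151, 0.1433, 0.0942]
eef_rot: [0.701, 0.089, 0.702, -0.089]
wrist_force: [0.1, -0.4, -2.9]
opening: 0.665
time_s: 23.15
eef_pos: [0.6151, 0.1433, 0.0941]
eef_rot: [0.702, 0.089, 0.701, -0.089]
wrist_force: [-4.3, 0.1, 6.0]
opening: 0.663
```

```bash
python3 -m jog '[0,0,0,0,70, 0,0,0,0,80, 0,0,0,0,95, 0,0,0,0,100, 0,0,0,0,100]'
python3 -m jog '[-10,0,0,0,100, -40,0,0,0,100, -80,0,0,0,100, -120,0,0,0,100, -137,0,0,0,100]'
python3 -m jog '[0,0,0,0,90, 0,0,0,0,80, 0,0,0,0,70, 0,0,0,0,60, 0,0,0,0,60]'
python3 - <<'E'
from h import *
im,c=snap('wrist','w11');print(togo(.432,-.066,.23));cv2.imwrite('pics/w11c.png',im[120:320,220:480,::-1])
E
python3 -m jog '[0,-44,-22,0,60, 0,-88,-44,0,60, 0,-132,-66,0,60, 0,-176,-88,0,60, 0,-215,-108,0,60]'
python3 -m jog '[0,-33,-17,0,60, 0,-33,-17,0,60, 0,-33,-17,0,60, 0,-33,-17,0,60, 0,-33,-17,0,60]'
python3 - <<'E'
from h import *
im,c=snap('wrist','w12')
E=np.array(c['extrinsics']);f=240/np.tan(np.radians(c['vertical_fov'])/2)
d=E[:3,:3].T@(np.array([.432,-.066,.01])-E[:3,3]);u,v=int(c['cx']-f*d[0]/d[2]),int(c['cy']+f*d[1]/d[2])
for lo in (160,190):
  b=blob(im,u,v,45,lo);p=ray(c,b[0],b[1],.010);print(u,v,b,p,togo(p[0],p[1],.018))
cv2.imwrite('pics/two2.png',np.vstack([load('w11')[0][80:380],im[80:380]])[:,:,::-1])
E
```

```text
time_s: 23.65
eef_pos: [0.6152, 0.1433, 0.0933]
eef_rot: [0.702, 0.089, 0.701, -0.089]
wrist_force: [-0.8, 0.5, -0.0]
opening: 0.994
time_s: 24.15
eef_pos: [0.6172, 0.1435, 0.2363]
eef_rot: [0.704, 0.089, 0.699, -0.088]
wrist_force: [-0.5, 0.7, -0.0]
opening: 1.003
time_s: 24.65
eef_pos: [0.6144, 0.1432, 0.2288]
eef_rot: [0.701, 0.089, 0.702, -0.089]
wrist_force: [0.4, 0.3, -0.5]
opening: 0.601
(array([  -0.5, -248.1, -124.7]), 'jaw az', np.float64(75.6))
time_s: 25.2
eef_pos: [0.4552, -0.0392, 0.2299]
eef_rot: [0.701, 0.089, 0.702, -0.089]
wrist_force: [0.4, -0.7, 0.4]
opening: 0.602
time_s: 25.7
eef_pos: [0.4328, -0.065, 0.2302]
eef_rot: [0.702, 0.088, 0.702, -0.088]
wrist_force: [-0.0, -0.6, -0.2]
opening: 0.6
317 201 (317.93670654296875, 201.50708389282227, (57.548065185546875, 58.79713439941406)) [ 0.4317823  -0.06585167  0.01      ] (array([212.1,  -1.1,  -0.6]), 'jaw az', np.float64(75.7))
317 201 (317.8508720397949, 201.54833984375, (56.99089050292969, 58.19801330566406)) [ 0.43180216 -0.06594742  0.01      ] (array([212.1,  -1.2,  -0.6]), 'jaw az', np.float64(75.7))
```

View pics/two2.png

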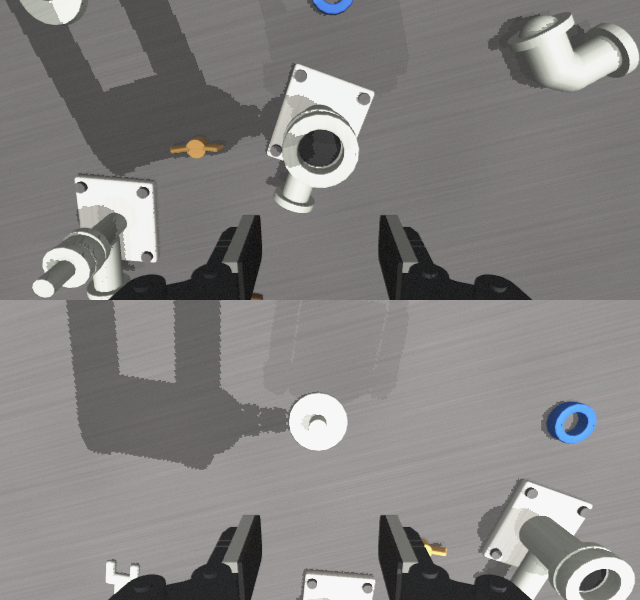

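The large ring sits flat on its port at (320,150). The large cap is centred at (318,422). I'll grip it.

```bash
python3 -m jog '[40,-1,-1,0,50, 85,-1,-1,0,50, 130,-1,-1,0,50, 170,-1,-1,0,50, 190,-1,-1,0,50]'
python3 -m jog '[10,0,0,0,50, 18,0,0,0,50, 22,0,0,0,50, 22,0,0,0,50, 22,0,0,0,50]'
python3 -m jog '[0,0,0,0,20, 0,0,0,0,5, 0,0,0,0,0, 0,0,0,0,0, 0,0,0,0,0]'
python3 -m jog '[0,0,0,0,0, -20,0,0,0,0, -40,0,0,0,0, -80,0,0,0,0, -120,0,0,0,0]'
python3 -m jog '[-40,10,5,0,0, -60,40,20,0,0, -60,80,40,0,0, -60,120,60,0,0, -60,150,75,0,0]'
python3 -m jog '[0,40,20,0,0, 0,80,40,0,0, 0,98,50,0,0, 0,98,50,0,0, 0,98,50,0,0]'
python3 - <<'E'
from h import *
im,c=snap('wrist','w13');print(togo(.615,.143,.124),status.get_obs()['eef_pos'])
im,c=load('w11'); print('ring',[ (b:=dark(im,320,230,30,hi))and(np.round(b[:2],1),np.round(b[2],1),ray(c,b[0],b[1],.1).round(4)) for hi in(75,100,130)])
E
```

```text
time_s: 26.25
eef_pos: [0.429, -0.0647, 0.0368]
eef_rot: [0.7, 0.089, 0.703, -0.088]
wrist_force: [0.0, 0.9, -0.9]
opening: 0.495
time_s: 26.75
eef_pos: [0.4319, -0.0668, 0.0192]
eef_rot: [0.702, 0.089, 0.701, -0.089]
wrist_force: [0.4, 0.7, -0.5]
opening: 0.504
time_s: 27.25
eef_pos: [0.4316, -0.0667, 0.0192]
eef_rot: [0.702, 0.089, 0.701, -0.089]
wrist_force: [-1.1, 1.1, 5.5]
opening: 0.183
time_s: 27.75
eef_pos: [0.4299, -0.066, 0.139]
eef_rot: [0.701, 0.089, 0.702, -0.089]
wrist_force: [1.6, -0.2, -2.2]
opening: 0.182
time_s: 28.25
eef_pos: [0.5421, 0.0621, 0.1986]
eef_rot: [0.702, 0.089, 0.701, -0.088]
wrist_force: [-1.1, -0.1, -2.4]
opening: 0.18
time_s: 28.75
eef_pos: [0.6131, 0.1426, 0.1975]
eef_rot: [0.701, 0.088, 0.702, -0.089]
wrist_force: [-0.1, -0.7, -2.8]
opening: 0.181
(array([73.6,  1.4,  1.9]), 'jaw az', np.float64(75.6)) [0.61294201 0.14211473 0.19764233]
ring [(array([319. , 227.5]), array([35. , 42.2]), array([0.6141, 0.1434, 0.1   ])), (array([318.5, 227.9]), array([35.5, 44.5]), array([0.6144, 0.1429, 0.1   ])), (array([319.3, 230.2]), array([41.3, 45.6]), array([0.6163, 0.1431, 0.1   ]))]
```

View pics/w13.png

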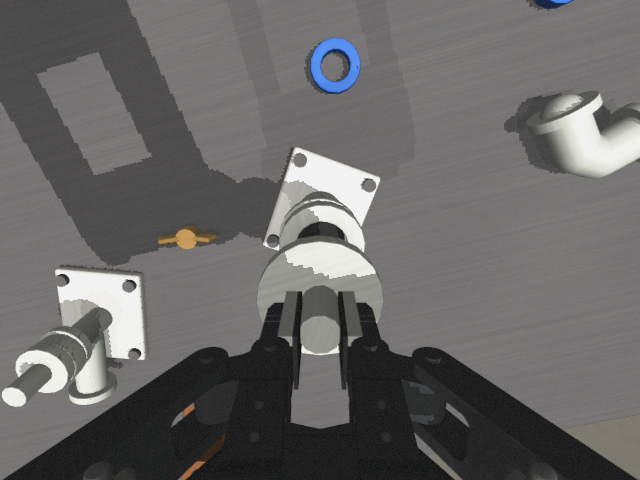

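The large cap is held level in front of its port. I'll lower it.

```bash
python3 -m jog '[20,1,2,0,0, 40,1,2,0,0, 55,1,2,0,0, 64,1,2,0,0, 66,1,2,0,0]'
python3 -m jog '[1,0,0,0,0, 2,0,0,0,0, 3,0,0,0,0, 4,0,0,0,0, 4,0,0,0,0]'
python3 -m jog '[1,0,0,0,0, 1,0,0,0,0, 2,0,0,0,0, 2,0,0,0,0, 2,0,0,0,0]'
python3 -m jog '[1,0,0,0,0, 1,0,0,0,0, 1,0,0,0,0, 1,0,0,0,0, 1,0,0,0,0]'
```

```text
time_s: 29.3
eef_pos: [0.6151, 0.1425, 0.1311]
eef_rot: [0.701, 0.089, 0.702, -0.089]
wrist_force: [0.3, 0.3, -2.1]
opening: 0.178
time_s: 29.8
eef_pos: [0.6161, 0.1431, 0.1284]
eef_rot: [0.702, 0.089, 0.701, -0.089]
wrist_force: [-0.1, -0.2, -3.0]
opening: 0.184
time_s: 30.3
eef_pos: [0.616, 0.143, 0.1262]
eef_rot: [0.701, 0.089, 0.702, -0.089]
wrist_force: [-0.2, 0.4, -2.3]
opening: 0.184
time_s: 30.8
eef_pos: [0.6161, 0.143, 0.1253]
eef_rot: [0.702, 0.089, 0.701, -0.089]
wrist_force: [0.4, 0.0, -2.5]
opening: 0.182
```

```bash
python3 -m jog '[1,0,0,0,0, 1,0,0,0,0, 1,0,0,0,0, 1,0,0,0,0, 1,0,0,0,0]'
python3 -m jog '[0,0,0,0,0, 1,0,0,0,0, 1,0,0,0,0, 1,0,0,0,0, 1,0,0,0,0]'
```

```text
time_s: 31.3
eef_pos: [0.6162, 0.143, 0.1253]
eef_rot: [0.702, 0.089, 0.701, -0.089]
wrist_force: [-3.7, -0.1, 4.9]
opening: 0.176
time_s: 31.8
eef_pos: [0.6162, 0.1431, 0.1252]
eef_rot: [0.702, 0.089, 0.701, -0.089]
wrist_force: [-6.7, -0.8, 9.8]
opening: 0.184
```

Contact at the expected height. I'll release, rise and back away for the final check.

```bash
python3 -m jog '[0,0,0,0,22, 0,0,0,0,30, 0,0,0,0,50, 0,0,0,0,60, 0,0,0,0,60]'
python3 -m jog '[-10,0,0,0,60, -40,0,0,0,60, -80,0,0,0,60, -115,0,0,0,60, -120,0,0,0,60]'
python3 -m jog '[0,0,-45,0,60, 0,0,-90,0,60, 0,0,-135,0,60, 0,0,-180,0,60, 0,0,-200,0,60]'
python3 -m jog '[0,0,0,0,60, 0,0,0,0,60, 0,0,0,0,60, 0,0,0,0,60, 0,0,0,0,60]'
python3 - <<'E'
from h import *
a,ca=snap('scene','f1');b,cb=snap('side','f2')
A=cv2.resize(a[130:330,220:440],None,fx=2.5,fy=2.5,interpolation=3);B=cv2.resize(b[130:350,200:410],(477,500),interpolation=3)
B=cv2.resize(B,(240,500)) if 0 else B
im=np.hstack([A,B]);im=cv2.resize(im,(800,int(im.shape[0]*800/im.shape[1])));cv2.imwrite('pics/final.png',im[:,:,::-1]);print(im.shape)
E
```

```text
time_s: 32.3
eef_pos: [0.616, 0.143, 0.1231]
eef_rot: [0.701, 0.089, 0.702, -0.089]
wrist_force: [0.1, 0.4, -0.2]
opening: 0.602
time_s: 32.8
eef_pos: [0.619, 0.1433, 0.2504]
eef_rot: [0.705, 0.089, 0.698, -0.088]
wrist_force: [0.6, -0.7, 0.9]
opening: 0.595
time_s: 33.3
eef_pos: [0.4188, 0.1936, 0.243]
eef_rot: [0.701, 0.088, 0.702, -0.088]
wrist_force: [0.6, 0.4, 0.6]
opening: 0.598
time_s: 33.8
eef_pos: [0.423, 0.1925, 0.2431]
eef_rot: [0.701, 0.089, 0.702, -0.089]
wrist_force: [0.8, -0.2, 0.6]
opening: 0.606
(389, 800, 3)
```

View pics/final.png

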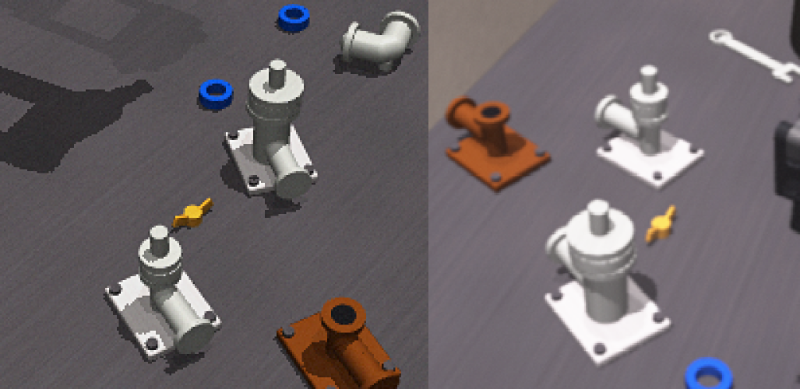

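Both stacks stand level and centred in both views: large at (275,95) and (603,235), small at (160,255) and (649,98). The bystanders haven't moved. Handing in.

```bash
python3 -c "
from bench import hand_in; print(hand_in())"
```

```text
the job is handed in; nothing more can be done
None
```

I closed both ports and handed the job in at about 34 s of the 104 s allowed. Each grey port carries its own ring and its own cap, knob up. I set every part down until the wrist force rose by 7–13 N, then released it; nothing was dropped.

**Last checks:**
- **Position:** the contact heights and wrist-camera measurements put the rings and caps within about 2–3 mm of the port axes.
- **Final views:** the last scene and side pictures show both stacks level and centred, with the gripper clear of everything. I judged these by eye.
- **Bystanders:** the elbow, wing nut, spanner, blue rings and brown port look unmoved in the pictures where they were visible. I did not measure them again.

**Disagreements:**
- The scene and side cameras differed by up to about 8 mm on the parts and 13 mm on the elbow. I used the wrist view for the final placing.
- The held small ring looked about 10% smaller in the wrist view than expected. Its contact height on the port was still right, so I did not chase it.

I viewed 15 pictures, one over the budget of 14.

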